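Thumb open the latch of the pot-shelf gate

TASK

Open the little gate in the guard rail of the slatted shelf so that the pots can be taken out: press the thumb lever down gently until the latch bar is felt to touch the top of its catch, keep it there while you draw the gate towards you out of the catch, then swing the gate on until it stands square to the shelf. Do not force or slam the gate or the latch, let the bar drop back level, and leave the crockery and the other things where they are.

Things in the scene. Friction and masses are not known exactly. Their poses are not given: they have to be found in the camera images.
- gate_frame: Aluminium gate, 250 mm wide, 130 mm high, in the front rail of a slatted shelf. Origin on the hinge line at its foot; shut, x points into the shelf (square to the gate), y along the gate towards the hinge, z up; turns with the gate. It fills y -250 to 0, x -7 to +7 mm; top rail 14 mm square at z 116 to 130. Behind it x 7 to 70 mm is free above the deck (z -7). Carries the latch on its +x side.
- gate_hinge (a point): Point on the gate's upright hinge line (left end, seen from the robot), at the height of the middle of the top rail, 123 mm above the foot of the gate.
- gate (a joint): Angle of the gate, rad: 0 shut, grows as the free end swings towards the robot (clockwise from above), 1.57 square to the shelf, stop at 1.75. It stays where it is left (hinge friction 0.12 N m, a little more when moving). Latched it has about 3 mm of play at the nose; the nose is clear of the catch beyond 0.10 rad.
- latch_bar (a joint): Tilt of the latch bar, rad: 0 level (at rest on its own stop), grows as the thumb lever goes down and the nose up, to 0.50; falls back by its own weight (about 1 N at the thumb lever). A steel rod 10 mm thick behind the gate's free half, centred at gate_frame x +18, z +110 mm; pivot at y -185, nose end at y -288 mm.
- thumb_lever: Thumb lever of the latch bar: a steel roll 16 mm thick, 32 mm long, lying square to the gate just behind its top rail, 75 mm from the bar's pivot on the hinge side. Origin in the middle of the roll (gate_frame x +26, y -110, z +110 mm at rest; its top is 12 mm below the rail's top). Pressed down from above it lifts the nose 1.2 times as far. The roll bears up to 10 N, the gate 16 N.
- latch_nose (a point): Middle of the nose, 90 mm beyond its pivot. The catch, on the post beside the gate: a lip 6 mm thick on the robot's side of the nose and a stiffly sprung leaf above; the nose leaves between them (gap 3.5 mm wider than the rod). Catch height is unknown: the leaf is met when the roll is 6 to 26 mm down; the lip is cleared only in the last 2 to 3 mm before. Leaf: 11 N per mm at the roll.
- pot_front (a point): Bystander on the shelf: upturned steel steamer pot, 184 mm across, 105 mm high. Point on its rim, at deck height, on the side that faces the gate.
- basket_front (a point): Bystander on the shelf: bamboo basket with lid, 163 mm across, 106 mm high. Point on the edge of its underside, on the side that faces the gate.
- spice_jar: Bystander on the shelf: glass spice jar with screw-top lid, 44 mm across, 85 mm high; origin under its middle.
- saucer: Bystander on the shelf: white ceramic saucer, 100 mm across, 18 mm high; origin under its middle.
- hanger_clip: Bystander on the worktop right of the shelf: green plastic clothes-hanger clip, 75 mm long, 19 mm high; origin under its middle.
- mug: Bystander on the worktop left of the shelf: mug, 80 mm across, 90 mm high; origin under its middle.
- tea_tin: Bystander on the worktop right of the shelf: steel tin, 70 mm across, 110 mm high; origin under its middle.

How it is judged:
By the outcome, as a careful person would: the job done as asked, in the order asked, and still so for the second after the job is handed in, with the robot touching nothing.
It also fails if it takes over 54 s, if anything falls off the work surface, if the arm or the gripper's body presses on something with over 40 N, if the wrist force passes 120 N, or if a joint passes its speed limit or range.

ROBOT

A 7-joint arm with a two-finger parallel gripper is mounted at the origin on the work surface. World frame = base frame: x ahead of the robot, y to its left, z up, the work surface at z = 0. Lengths are in mm, angles in rad, forces in N, time in s.
With the tool pointing down it reaches from about 400 to 875 mm from the base axis. Payload 4.4 kg.
Tool frame: the origin (TCP) lies midway between the tips of the shut fingers; the grasp point (between the pads) lies 19 mm behind it; z points along the fingers, y is the line along which they close (so a half turn about z gives the same grasp; the last joint's range is limited). The gripper opens to 85 mm and grips with 20 to 120 N. Pads are 22 mm wide; open, the fingers measure 114 mm over their backs; the gripper's body (76 mm by 85 mm) begins 54 mm behind the grasp point. The pads swing forward as they close: fully open they stand 13 mm farther back than shut.
Start: joints at [1.066, 0.628, 0.038, 1.517, -0.027, 0.996, -0.02], TCP at [276.183, -588.422, 231.313] pointing down, gripper open.
Joint ranges: [-3.06, 3.06], [-0.37, 2.12], [-1.25, 1.32], [0.18, 2.47], [-1.1, 4.24], [0.23, 1.98], [-2.94, 2.94]. Speed limits (rad/s): [2.57, 2.57, 3.14, 3.14, 3.14, 3.14, 3.14].

INTERFACE

Orientations are given as [roll, pitch, yaw] about the fixed x, y, z axes, in that order (R = Rz(yaw) Ry(pitch) Rx(roll)).
In Python, from cell import telemetry, eyes, ctrl, finder gives the robot as it stands.
- The arm moves only by the tool move_arm, never from a script. Its argument "steps" is a list of rows, each a list of 7 numbers: the turn, a rotation vector about the world's x, y, z in degrees, then the shift along the world's x, y, z in m, then the finger opening in m, from 0 to 0.0854. A call has 1 to 5 rows; each row shifts and turns the commanded pose from where the row before left it; what a row does not reach is not made up. A row lasts 1/10 s, in which the tool goes at most 50 mm and 8.59 degrees, less where a joint would pass 70% of its speed; a pose out of reach is approached as far as the arm can. A call with a gripper value outside its range is refused whole. The fingers move at their own pace and stop on an object; the grip force is fixed at half the most. Time passes only in rows, so rows that do not move let the fingers close. It gives the time, the measured TCP pose, the force, the opening and the grip force at its end, in the units of the state.
- telemetry.read_state(): the state, without advancing time (a new reading comes with each control period).
- eyes.get_image(name): name is "side" or "top" or "wrist"; returns (picture, depth): 400x640x3 uint8, blue, green, red; 400x640 float32, mm along the optical axis (not along the pixel's ray), 0 where there is no reading.
- eyes.calibration(name): a dict with "fx", "fy", "cx", "cy" (pixels), "distortion" ([k1, k2, p1, p2, k3] as OpenCV has them; the pictures are not rectified), "position" and "attitude" of the camera in the world. Camera axes: x right, y down, z forward; pixel columns grow to the right and rows downward; lengths in mm; the calibration is good to about 2 mm. A picture is of the moment at which its call begins: read the wrist's pose just before it. calibration takes no time and is no camera call; for the wrist camera it gives the pose at the moment of the call.
- ctrl.finish_job(): hands the job in; it is judged then, once.
Trained networks look in the newest picture that a camera, given by its name, has taken for a name from the list of things; names that differ only in an ending like _2 or _b are one class to them, and where a whole thing is asked for, a point or a joint stands for the part that bears it (a point fixed in the world has none). Each returns a list of dicts, best first, with "confidence" (0 to 1); they miss things now and then, are a little off and sometimes report something else, mostly with a low value. They report only what shows in the picture. A call takes as long as a camera call.
- finder.boxes_of(camera, name): "location" ([x, y, z] in mm, in the coordinates of the camera as it stood for that picture, good to about 4 mm: the middle of the surface that is visible of it).
- finder.cut_out(camera, name): "mask" (400x640 bool, what is visible of it).
- finder.pinpoint(camera, name): "location" ([x, y, z] in mm, in the coordinates of the camera as it stood for that picture, good to about 4 mm: a listed point, or the origin of a listed thing).
The state is a dict: "clock": time; "qpos": joint angles; "qd": joint speeds; "tau": joint torques, N m; "eef_pos": TCP position; "tool_rot": TCP orientation; "force": force on the tool from outside, world axes, zero at the start; "torque": the same for the moment, N m; "width": finger opening in mm; "gripper_force": force on a finger pad.
Only numpy, scipy, OpenCV 4.12 (cv2) and the standard library are available. Lean on these libraries where they do the work, as an engineer would, in place of code of your own. Each camera call takes 0.05 s, during which the arm holds its last target. There are 200 camera calls.

## Working session

There is one attempt and no reset: what is moved stays moved. The work goes in short steps, Python scripts to look and compute and a tool call to move; the robot and the scene stay as the last step left them, time stands still between calls to the robot, and variables do not carry over. Pictures are saved under pics/ and viewed, at most 10 in all, crops included, and the job is handed in when it is done.

Besides the shell and the picture viewer there is one more tool, called after "Call:" by a JSON object that holds its "fn" and its "kwargs". move_arm: Moves the arm, as the interface text tells. Its arguments: {"type":"object","properties":{"steps":{"type":"array"}},"required":["steps"]}

```bash
mkdir -p pics
cat > h.py <<'E'
import numpy as np, cv2
from scipy.spatial.transform import Rotation as Ro
from cell import telemetry, eyes, ctrl, finder
def RT(c):
    k=eyes.calibration(c); a=np.array(k["attitude"],float)
    R=a if a.shape==(3,3) else Ro.from_euler('xyz',a).as_matrix()
    return R,np.array(k["position"],float),k
def pin(c,n,f='pinpoint'):
    R,p,_=RT(c)
    return [(round(d["confidence"],2),(R@np.array(d["location"])+p).round(1).tolist()) for d in getattr(finder,f)(c,n)[:2]]
E
python3 - <<'E'
from h import *
s=telemetry.read_state(); print(s)
for c in ("side","top"):
    im,d=eyes.get_image(c); cv2.imwrite(f"pics/{c}0.png",im); np.save(f"pics/{c}d.npy",d)
    print(c,RT(c)[2])
    for n in ["gate_frame","gate_hinge","thumb_lever","latch_nose","pot_front","basket_front","spice_jar","tea_tin","hanger_clip","mug","saucer"]: print(n,pin(c,n))
E
```

```text
{'clock': 0.0, 'qpos': array([ 1.06620022,  0.6293342 ,  0.03843744,  1.51837485, -0.02695969,
        0.99628751, -0.01997163]), 'qd': array([ 0.00057095, -0.0004956 , -0.00136256, -0.00127014,  0.00079843,
        0.00044111, -0.00092299]), 'tau': array([-7.70268307e-04, -5.63392103e+01,  1.22562166e+00, -1.93446583e+01,
        1.09174498e-02,  1.06605070e-02,  1.07577119e-05]), 'eef_pos': array([ 275.90519952, -587.84823916,  230.39455303]), 'tool_rot': array([-3.13970740e+00,  5.54773853e-05,  4.38849972e-01]), 'force': array([ 0.61565654, -0.10321856,  0.16867162]), 'torque': array([ 0.02293296,  0.00797586, -0.04223934]), 'gripper_force': 0.0, 'width': 85.41378878055103}
side {'fx': 437.3565370971561, 'fy': 437.3565370971561, 'cx': 314.58582256776737, 'cy': 195.72361863988922, 'distortion': array([0.03987327, 0.        , 0.        , 0.        , 0.        ]), 'position': array([  509.03615506, -1396.92238296,   922.72461809]), 'attitude': array([-2.08244505,  0.01128876, -0.08131124])}
gate_frame [(0.66, [645.2, 66.6, 59.4])]
gate_hinge [(0.59, [648.6, 64.5, 180.2]), (0.52, [64
[... 557 characters left out ...]
  0.        ,  0.        ]), 'position': array([ 435.58270414,  -11.24207567, 1407.9831456 ]), 'attitude': array([-3.01182075, -0.0162494 , -1.5578651 ])}
gate_frame [(0.35, [779.8, -70.3, 58.2])]
gate_hinge [(0.82, [649.8, 69.7, 185.8]), (0.54, [779.8, -72.2, 57.9])]
thumb_lever [(0.62, [668.9, -41.6, 171.0])]
latch_nose [(0.73, [659.1, -207.1, 176.1])]
pot_front [(0.6, [710.6, 63.5, 56.3])]
basket_front [(0.73, [709.2, -268.5, 55.8]), (0.71, [565.2, -521.0, -4.8])]
spice_jar [(0.57, [746.4, -150.0, 53.5])]
tea_tin [(0.67, [566.5, -523.5, -3.6])]
hanger_clip [(0.44, [426.6, -434.8, 0.7])]
mug [(0.65, [550.1, 545.3, -1.0])]
saucer [(0.58, [426.9, -435.5, -3.4]), (0.56, [779.5, -74.7, 57.4])]
```

View pics/side0.png

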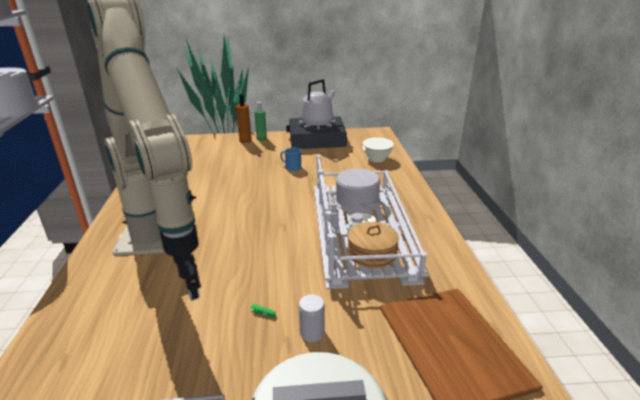

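View pics/top0.png

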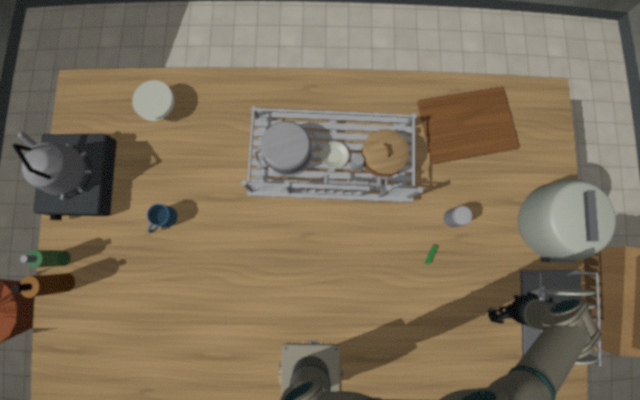

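The side picture shows the shelf at cols 315–425, rows 155–285, with its gate rail on the left side. In the top picture the shelf is at (245–420, 105–200), the tin at (458, 215) and the clip at (432, 254). The found positions agree with both, so I'm approaching high up with the fingers shut.

Call:
{"fn": "move_arm", "kwargs": {"steps": [[0, 0, 4.1, 0.026, 0.036, 0.006, 0], [0, 0, 4.1, 0.026, 0.036, 0.006, 0], [0, 0, 4.1, 0.026, 0.036, 0.006, 0], [0, 0, 4.1, 0.026, 0.036, 0.006, 0], [0, 0, 4.1, 0.026, 0.036, 0.006, 0]]}}

```text
clock: 1.7
eef_pos: [407.1, -406.9, 261.8]
tool_rot: [3.141, -0.0, 0.799]
force: [0.8, 0.1, 0.4]
width: 12.6
gripper_force: 0.0
```

Call:
{"fn": "move_arm", "kwargs": {"steps": [[0, 0, 4.1, 0.026, 0.036, 0.006, 0], [0, 0, 4.1, 0.026, 0.036, 0.006, 0], [0, 0, 4.1, 0.026, 0.036, 0.006, 0], [0, 0, 4.1, 0.026, 0.036, 0.006, 0], [0, 0, 4.1, 0.026, 0.036, 0.006, 0]]}}

```text
clock: 2.2
eef_pos: [537.0, -227.0, 291.9]
tool_rot: [3.141, 0.0, 1.157]
force: [1.0, -0.4, 0.5]
width: -0.1
gripper_force: 0.0
```

Call:
{"fn": "move_arm", "kwargs": {"steps": [[0, 0, 4.1, 0.026, 0.036, 0.004, 0], [0, 0, 4.1, 0.026, 0.036, 0.004, 0], [0, 0, 4.1, 0.026, 0.036, 0.004, 0], [0, 0, 4.1, 0.026, 0.036, 0.004, 0], [0, 0, 4.1, 0.016, 0.036, 0.004, 0]]}}

```text
clock: 2.7
eef_pos: [657.7, -46.8, 311.3]
tool_rot: [3.141, -0.0, 1.515]
force: [0.9, -0.3, 0.1]
width: -0.0
gripper_force: 0.0
```

Run:
```python
from h import *
print(telemetry.read_state()["eef_pos"])
im,d=eyes.get_image("wrist"); cv2.imwrite("pics/w1.png",im)
R,p,k=RT("wrist"); print(p,R.round(3).tolist(),k["fx"],k["cx"],k["cy"])
for n in ["gate_frame","gate_hinge","thumb_lever","latch_nose"]: print(n,pin("wrist",n))
u,v=np.meshgrid(np.arange(640),np.arange(400))
K=np.array([[k["fx"],0,k["cx"]],[0,k["fy"],k["cy"]],[0,0,1]])
xy=cv2.undistortPoints(np.stack([u,v],-1).reshape(-1,1,2).astype(float),K,k["distortion"]).reshape(400,640,2)
P=(np.dstack([xy,np.ones((400,640))])*d[...,None])@R.T+p
np.save("pics/P.npy",P)
m=(d>0)&(P[...,2]>150)&(P[...,2]<215)&(P[...,0]<700)&(P[...,0]>610)
for y in range(-260,120,15):
    q=P[m&(abs(P[...,1]-y)<5)]
    for lo,hi in ((150,178),(178,215)):
        r=q[(q[:,2]>lo)&(q[:,2]<=hi)]
        if len(r)>5: print(y,lo,len(r),np.percentile(r[:,0],[3,50,97]).round(1),np.percentile(r[:,2],[5,50,95]).round(1))
```

```text
[657.67824998 -46.76538721 311.32993789]
[661.97175655  38.61372438 455.75736423] [[0.999, -0.043, -0.009], [-0.044, -0.956, -0.291], [0.004, 0.291, -0.957]] 291.89774869951725 320.2873224957286 197.2777584137334
gate_frame [(0.78, [649.1, 78.8, 62.1])]
gate_hinge [(0.64, [647.4, 76.5, 187.3]), (0.22, [707.4, 70.1, 58.7])]
thumb_lever [(0.87, [672.6, -40.6, 174.6]), (0.44, [647.7, 67.6, 59.2])]
latch_nose []
-200 150 16 [648.8 651.7 657.8] [170.3 174.5 177.4]
-200 178 91 [647.9 652.1 657.9] [180.5 202.  205. ]
-95 150 15 [652.3 652.4 667. ] [150.6 160.9 175.7]
-95 178 14 [638.9 641.4 644. ] [192.1 192.6 193.4]
-80 150 84 [658.6 663.5 667.8] [174.9 175.9 176.9]
-80 178 124 [638.7 644.7 652.5] [188.7 192.7 193.6]
-65 150 92 [659.1 663.7 668.4] [175.1 176.1 177.3]
-65 178 141 [639.3 645.5 652.3] [191.5 192.9 194. ]
-50 150 98 [659.6 663.9 668.8] [175.3 176.2 177.1]
-50 178 150 [639.6 646.3 652.8] [189.7 193.  194.2]
-35 150 19 [658.4 674.1 685.3] [177.  177.7 177.9]
-35 178 407 [640.5 663.2 686.7] [179.1 181.3 193.9]
-20 150 26 [657.7 668.3 680.8] [172.7 174.6 176. ]
-20 178 161 [639.8 646.3 652.8] [192.  193.3 194.4]
-5 178 174 [639.8 646.7 653.4] [191.4 193.2 194.5]
10 178 178 [639.9 646.9 653.3] [192.  193.4 194.6]
25 178 194 [640.2 647.1 653.5] [191.7 193.6 194.8]
40 178 204 [640.4 647.2 654. ] [192.  193.6 194.8]
55 178 206 [640.5 647.4 654. ] [192.2 193.6 194.8]
70 150 9 [654.4 654.5 654.5] [151.6 155.5 170.6]
70 178 226 [640.6 647.6 654.3] [192.4 194.  195.2]
85 150 57 [640.9 651.3 654.9] [152.5 169.  177.5]
85 178 215 [641.5 647.9 654.5] [181.6 194.5 203. ]
100 178 226 [640.2 647.5 655.1] [200.9 202.2 203.4]
115 150 6 [651.4 651.8 652.3] [150.3 150.6 152.4]
115 178 185 [643.1 648.  652.5] [193.7 196.6 198.2]
```

View pics/w1.png

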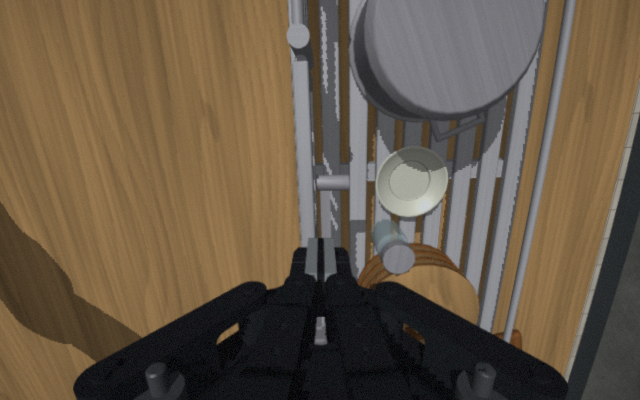

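Run:
```python
import numpy as np
P=np.load("pics/P.npy"); m=(P[...,0]>664)&(P[...,0]<683)&(P[...,1]<-15)&(P[...,1]>-65)&(P[...,2]>170)&(P[...,2]<190)
q=P[m]; print(len(q),np.percentile(q[:,1],[2,10,50,90,98]),np.percentile(q[:,2],[5,50,95]))
t=q[q[:,2]>np.percentile(q[:,2],80)]; print(t.mean(0))
```

```text
428 [-63.14919535 -55.8942061  -33.85493609 -25.82943606 -24.77807134] [175.22945009 178.75136516 181.53629942]
[673.71708345 -32.21764481 181.31523038]
```

Call:
{"fn": "move_arm", "kwargs": {"steps": [[0, 0, 1.5, 0.007, 0.003, -0.02, 0], [0, 0, 1.5, 0.006, 0.003, -0.02, 0], [0, 0, 0, 0, 0, -0.02, 0], [0, 0, 0, 0, 0, -0.02, 0], [0, 0, 0, 0, 0, 0, 0]]}}

```text
clock: 3.45
eef_pos: [666.6, -45.1, 228.3]
tool_rot: [-3.135, 0.001, 1.561]
force: [-0.8, -1.1, -0.6]
width: -0.0
gripper_force: 0.0
```

Call:
{"fn": "move_arm", "kwargs": {"steps": [[0, 0, 0, 0.004, 0.011, -0.01, 0], [0, 0, 0, 0, 0, -0.01, 0], [0, 0, 0, 0, 0, -0.005, 0], [0, 0, 0, 0, 0, 0, 0], [0, 0, 0, 0, 0, 0, 0]]}}

```text
clock: 3.95
eef_pos: [673.3, -31.7, 206.6]
tool_rot: [3.141, 0.0, 1.564]
force: [-0.0, -0.3, 0.2]
width: -0.2
gripper_force: 0.0
```

Call:
{"fn": "move_arm", "kwargs": {"steps": [[0, 0, 0, -0.001, -0.002, -0.006, 0], [0, 0, 0, 0, 0, -0.006, 0], [0, 0, 0, 0, 0, -0.002, 0], [0, 0, 0, 0, 0, 0, 0]]}}

```text
clock: 4.35
eef_pos: [671.8, -33.5, 191.7]
tool_rot: [-3.141, -0.0, 1.564]
force: [-0.8, 0.1, -0.1]
width: 0.3
gripper_force: 0.0
```

Run:
```python
from h import *
im,d=eyes.get_image("wrist"); c=im[100:300,220:440]; cv2.imwrite("pics/w2.png",cv2.resize(c,None,fx=3,fy=3)[:600,:660])
for n in ["gate_hinge","thumb_lever"]: print(n,pin("wrist",n))
s=telemetry.read_state();print(s["eef_pos"],s["force"])
```

```text
gate_hinge [(0.82, [647.3, 66.6, 189.2])]
thumb_lever [(0.8, [671.4, -42.9, 173.5])]
[672.34704856 -33.32299453 192.44075021] [ 0.10893615  0.14437262 -0.39083622]
```

View pics/w2.png

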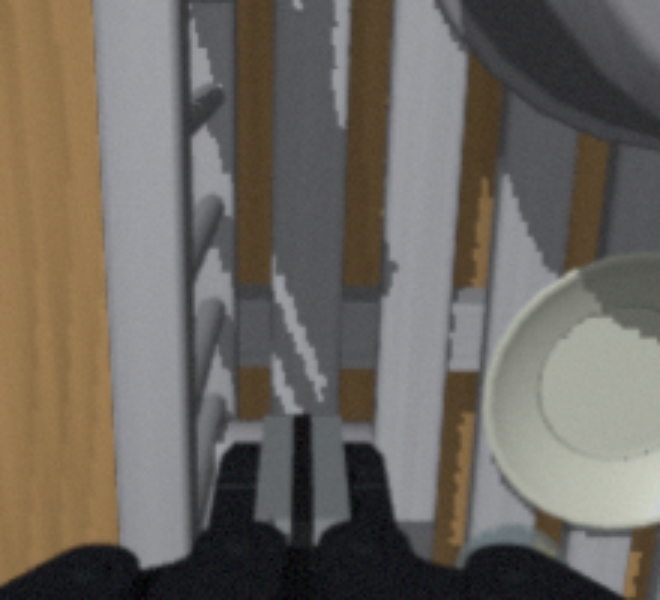

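The crop shows the shut tips at (303, 420), with the roll as the light band just behind them (225–385, 430). The rail's rear edge is at column 190, so the tips are clear of it. I'm going down on to the roll.

Call:
{"fn": "move_arm", "kwargs": {"steps": [[0, 0, 0, 0, 0.003, -0.004, 0], [0, 0, 0, 0, 0, -0.004, 0], [0, 0, 0, 0, 0, -0.002, 0], [0, 0, 0, 0, 0, 0, 0], [0, 0, 0, 0, 0, 0, 0]]}}

```text
clock: 5.0
eef_pos: [672.2, -30.5, 182.2]
tool_rot: [-3.142, 0.0, 1.564]
force: [0.2, -1.2, 0.2]
width: -0.2
gripper_force: 0.0
```

Call:
{"fn": "move_arm", "kwargs": {"steps": [[0, 0, 0, 0, 0, -0.001, 0], [0, 0, 0, 0, 0, -0.001, 0], [0, 0, 0, 0, 0, -0.001, 0], [0, 0, 0, 0, 0, 0, 0], [0, 0, 0, 0, 0, 0, 0]]}}

```text
clock: 5.5
eef_pos: [672.2, -30.4, 179.3]
tool_rot: [-3.142, -0.0, 1.564]
force: [-0.0, 0.4, -0.4]
width: -0.2
gripper_force: 0.0
```

Call:
{"fn": "move_arm", "kwargs": {"steps": [[0, 0, 0, 0, 0, -0.001, 0], [0, 0, 0, 0, 0, -0.001, 0], [0, 0, 0, 0, 0, 0, 0], [0, 0, 0, 0, 0, 0, 0]]}}

```text
clock: 5.9
eef_pos: [672.3, -30.4, 177.4]
tool_rot: [3.141, -0.0, 1.565]
force: [0.7, 0.7, 0.6]
width: -0.1
gripper_force: 0.3
```

Run:
```python
from h import *
im,d=eyes.get_image("wrist"); c=im[200:300,260:400]; cv2.imwrite("pics/w3.png",cv2.resize(c,None,fx=5,fy=5))
f=[]
for i in range(6): 
    eyes.get_image("top"); s=telemetry.read_state(); f.append(np.r_[s["force"],s["eef_pos"][2]])
print(np.mean(f,0),np.std(f,0))
```

```text
[ 2.53892621e-01 -1.14224977e-01  7.19105932e-01  1.77411168e+02] [0.3757714  0.37922591 0.58635564 0.01017829]
```

View pics/w3.png

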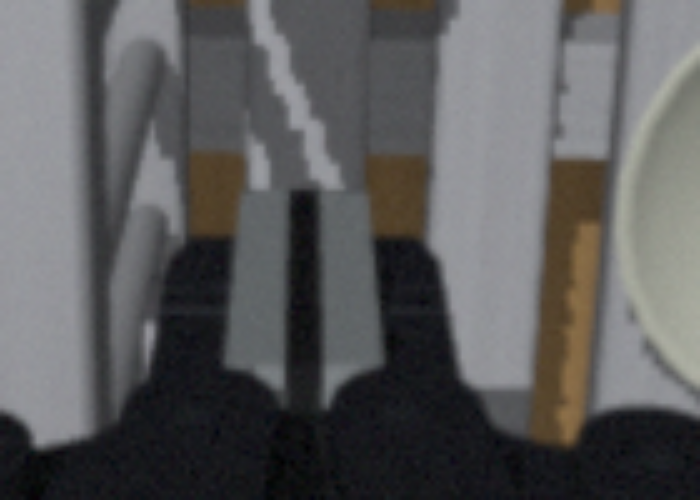

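The tips now cover the roll, the rail edge is clear on the left, and the load is about 0.7 N, which is the bar's own weight. I'll feel downwards in small steps.

Call:
{"fn": "move_arm", "kwargs": {"steps": [[0, 0, 0, 0, 0, -0.0006, 0], [0, 0, 0, 0, 0, 0, 0]]}}

```text
clock: 6.45
eef_pos: [672.3, -30.3, 176.7]
tool_rot: [3.141, -0.0, 1.565]
force: [0.8, -0.3, 1.2]
width: 0.2
gripper_force: 0.4
```

Call:
{"fn": "move_arm", "kwargs": {"steps": [[0, 0, 0, 0, 0, -0.0006, 0], [0, 0, 0, 0, 0, 0, 0]]}}

```text
clock: 6.65
eef_pos: [672.2, -30.4, 176.0]
tool_rot: [3.141, -0.0, 1.564]
force: [0.8, 0.8, 0.8]
width: -0.1
gripper_force: 0.5
```

Call:
{"fn": "move_arm", "kwargs": {"steps": [[0, 0, 0, 0, 0, -0.0006, 0], [0, 0, 0, 0, 0, 0, 0]]}}

```text
clock: 6.85
eef_pos: [672.2, -30.3, 175.4]
tool_rot: [3.142, -0.0, 1.565]
force: [1.3, 0.8, 1.0]
width: -0.3
gripper_force: 0.5
```

Call:
{"fn": "move_arm", "kwargs": {"steps": [[0, 0, 0, 0, 0, -0.0006, 0], [0, 0, 0, 0, 0, 0, 0]]}}

```text
clock: 7.05
eef_pos: [672.2, -30.3, 174.8]
tool_rot: [3.142, -0.0, 1.565]
force: [0.5, 0.0, 0.9]
width: -0.2
gripper_force: 0.6
```

Call:
{"fn": "move_arm", "kwargs": {"steps": [[0, 0, 0, 0, 0, -0.0006, 0], [0, 0, 0, 0, 0, 0, 0]]}}

```text
clock: 7.25
eef_pos: [672.2, -30.3, 174.3]
tool_rot: [3.141, -0.0, 1.565]
force: [1.1, 1.7, 1.4]
width: -0.2
gripper_force: 0.6
```

Call:
{"fn": "move_arm", "kwargs": {"steps": [[0, 0, 0, 0, 0, -0.0006, 0], [0, 0, 0, 0, 0, 0, 0]]}}

```text
clock: 7.45
eef_pos: [672.2, -30.3, 173.7]
tool_rot: [3.142, -0.0, 1.565]
force: [0.2, -0.3, 0.8]
width: -0.0
gripper_force: 0.7
```

Call:
{"fn": "move_arm", "kwargs": {"steps": [[0, 0, 0, 0, 0, -0.0006, 0], [0, 0, 0, 0, 0, 0, 0]]}}

```text
clock: 7.65
eef_pos: [672.2, -30.2, 173.0]
tool_rot: [3.142, -0.0, 1.565]
force: [1.4, 0.3, 1.3]
width: -0.1
gripper_force: 0.8
```

Call:
{"fn": "move_arm", "kwargs": {"steps": [[0, 0, 0, 0, 0, -0.0006, 0], [0, 0, 0, 0, 0, 0, 0]]}}

```text
clock: 7.85
eef_pos: [672.2, -30.3, 172.4]
tool_rot: [-3.142, -0.0, 1.565]
force: [0.7, 1.7, 0.5]
width: -0.3
gripper_force: 0.8
```

Call:
{"fn": "move_arm", "kwargs": {"steps": [[0, 0, 0, 0, 0, -0.0006, 0], [0, 0, 0, 0, 0, 0, 0]]}}

```text
clock: 8.05
eef_pos: [672.2, -30.3, 171.8]
tool_rot: [-3.142, -0.0, 1.565]
force: [0.2, 1.5, 0.4]
width: -0.1
gripper_force: 0.9
```

Call:
{"fn": "move_arm", "kwargs": {"steps": [[0, 0, 0, 0, 0, -0.0006, 0], [0, 0, 0, 0, 0, 0, 0]]}}

```text
clock: 8.25
eef_pos: [672.2, -30.3, 171.2]
tool_rot: [-3.142, -0.0, 1.565]
force: [0.7, 1.6, 1.1]
width: -0.2
gripper_force: 0.9
```

Call:
{"fn": "move_arm", "kwargs": {"steps": [[0, 0, 0, 0, 0, -0.0006, 0], [0, 0, 0, 0, 0, 0, 0]]}}

```text
clock: 8.45
eef_pos: [672.2, -30.3, 170.6]
tool_rot: [-3.142, -0.0, 1.565]
force: [0.6, 1.7, 0.2]
width: -0.1
gripper_force: 0.9
```

Run:
```python
from h import *
im,d=eyes.get_image("top"); cv2.imwrite("pics/t3.png",im)
f=[]
for i in range(6): 
    im,d=eyes.get_image("side"); s=telemetry.read_state(); f.append(np.r_[s["force"],s["torque"],s["eef_pos"][2]])
print(np.mean(f,0).round(2),np.std(f,0).round(2))
cv2.imwrite("pics/s3.png",cv2.resize(im[150:290,270:430],None,fx=4,fy=4))
for c in("side","top"):print(pin(c,"thumb_lever"),pin(c,"latch_nose"))
```

```text
[ 6.7000e-01  2.0100e+00  8.4000e-01  4.3000e-01 -1.2000e-01  4.0000e-02
  1.7069e+02] [0.28 0.57 0.58 0.04 0.03 0.03 0.02]
[(0.35, [668.1, -47.4, 163.9])] [(0.65, [656.1, -206.3, 179.8]), (0.61, [423.6, -439.1, -2.3])]
[(0.42, [778.5, -70.8, 56.7])] [(0.59, [660.0, -205.4, 182.1]), (0.59, [707.5, 61.5, 56.2])]
```

View pics/s3.png

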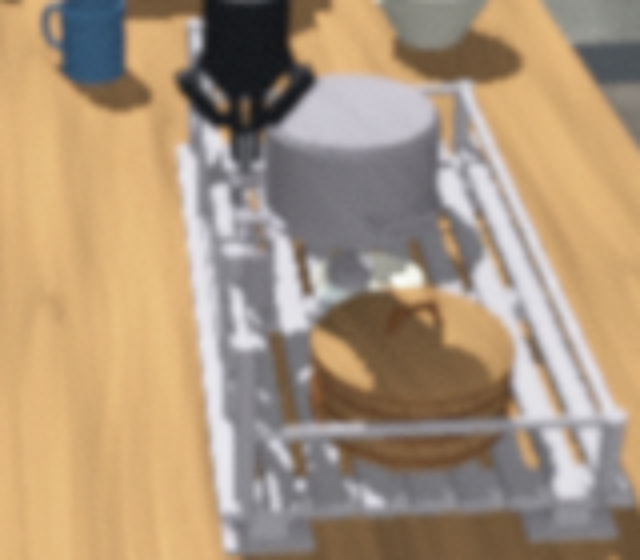

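The side crop shows the fingers at (245, 150) with the bar tilted only slightly. Fy is 2.0 against Fz 0.8, so the tips bear on the roll's hinge-side flank, and the first wrist picture was taken before the arm had settled. I'm lifting off to measure the roll again at rest.

Call:
{"fn": "move_arm", "kwargs": {"steps": [[0, 0, 0, 0, 0, 0.003, 0], [0, 0, 0, 0, 0, 0.003, 0], [0, 0, 0, 0, 0, 0.003, 0], [0, 0, 0, 0, 0, 0.004, 0], [0, 0, 0, 0, 0, 0.01, 0]]}}

```text
clock: 9.5
eef_pos: [671.4, -31.3, 193.3]
tool_rot: [-3.139, 0.001, 1.564]
force: [0.5, -0.1, -0.8]
width: 0.1
gripper_force: 0.0
```

Call:
{"fn": "move_arm", "kwargs": {"steps": [[0, 0, 0, 0, -0.01, 0.01, 0], [0, 0, 0, 0, -0.02, 0.01, 0], [0, 0, 0, 0, -0.02, 0.01, 0], [0, 0, 0, 0, 0, 0, 0], [0, 0, 0, 0, 0, 0, 0]]}}

```text
clock: 10.0
eef_pos: [672.2, -81.1, 224.3]
tool_rot: [3.141, -0.0, 1.563]
force: [-0.7, 0.3, -0.4]
width: 0.4
gripper_force: 0.0
```

```bash
cat >> h.py <<'E'
def cloud(c):
    R,p,k=RT(c); im,d=eyes.get_image(c)
    u,v=np.meshgrid(np.arange(640),np.arange(400))
    K=np.array([[k["fx"],0,k["cx"]],[0,k["fy"],k["cy"]],[0,0,1]])
    xy=cv2.undistortPoints(np.stack([u,v],-1).reshape(-1,1,2).astype(float),K,k["distortion"]).reshape(400,640,2)
    P=(np.dstack([xy,np.ones((400,640))])*d[...,None])@R.T+p; P[d==0]=np.nan
    return im,P
E
python3 - <<'E'
from h import *
s=telemetry.read_state();print(s["eef_pos"],s["force"])
im,P=cloud("wrist"); m=finder.cut_out("wrist","thumb_lever")
print(pin("wrist","thumb_lever"),pin("wrist","gate_hinge"))
if m: q=P[m[0]["mask"]]; q=q[q[:,2]>165]; print(m[0]["confidence"],len(q),np.percentile(q,[2,10,50,90,98],axis=0).round(1).tolist())
m=(P[...,2]>183)&(P[...,2]<200)&(P[...,0]>630)&(P[...,0]<665)
for y in range(-60,90,20):
    r=P[m&(abs(P[...,1]-y)<5)]
    if len(r)>5: print(y,np.percentile(r[:,0],[3,50,97]).round(1),np.median(r[:,2]))
m=(P[...,2]>170)&(P[...,2]<187)&(P[...,0]>668)&(P[...,0]<684)
for y in range(-60,-10,3):
    r=P[m&(abs(P[...,1]-y)<1.5)]
    if len(r): print(y,len(r),np.median(r[:,2]).round(1))
cv2.imwrite("pics/w4.png",im)
E
```

```text
[672.20947405 -81.05690851 224.25072876] [-0.71197411  0.25355237 -0.40981538]
[(0.97, [670.4, -39.4, 172.2])] []
0.78 1104 [[654.8, -50.5, 173.4], [657.3, -48.8, 175.8], [669.8, -42.2, 179.2], [682.3, -36.8, 180.7], [684.9, -35.9, 181.3]]
-60 [636.9 643.9 650.1] 192.36857413331478
-40 [637.2 644.3 650.6] 192.41656754144245
-20 [637.9 645.  651.2] 192.43503284380193
0 [638.2 645.3 651.6] 192.31900367074994
20 [638.7 645.7 652.1] 192.3095989667317
40 [639.6 646.4 652.5] 192.40025230329496
-51 47 177.4
-48 91 179.4
-45 98 180.5
-42 119 180.0
-39 120 178.6
-36 82 175.4
```

At rest the roll is centred at y −43 with its top at z 180.5, and the rail's back face is at x 650.6. I'm going back down centred on it.

Call:
{"fn": "move_arm", "kwargs": {"steps": [[0, 0, -0.5, -0.002, 0.02, -0.005, 0], [0, 0, -0.5, 0, 0.019, -0.015, 0], [0, 0, 0, 0, 0, -0.015, 0], [0, 0, 0, 0, 0, -0.004, 0], [0, 0, 0, 0, 0, 0, 0]]}}

```text
clock: 10.7
eef_pos: [669.5, -43.0, 183.4]
tool_rot: [-3.139, 0.001, 1.546]
force: [-0.3, -0.5, -0.5]
width: 0.2
gripper_force: 0.0
```

Call:
{"fn": "move_arm", "kwargs": {"steps": [[0, 0, 0, 0, 0, -0.001, 0], [0, 0, 0, 0, 0, -0.001, 0], [0, 0, 0, 0, 0, -0.001, 0], [0, 0, 0, 0, 0, -0.001, 0], [0, 0, 0, 0, 0, 0, 0]]}}

```text
clock: 11.2
eef_pos: [670.1, -41.6, 180.7]
tool_rot: [-3.142, -0.0, 1.547]
force: [0.7, 0.4, -0.1]
width: 0.0
gripper_force: 0.0
```

Call:
{"fn": "move_arm", "kwargs": {"steps": [[0, 0, 0, 0, 0, -0.001, 0], [0, 0, 0, 0, 0, -0.001, 0], [0, 0, 0, 0, 0, 0, 0], [0, 0, 0, 0, 0, 0, 0]]}}

```text
clock: 11.6
eef_pos: [670.3, -41.3, 178.8]
tool_rot: [3.141, -0.0, 1.547]
force: [0.3, 0.5, 0.4]
width: 0.2
gripper_force: 0.4
```

Call:
{"fn": "move_arm", "kwargs": {"steps": [[0, 0, 0, 0, 0, -0.001, 0], [0, 0, 0, 0, 0, -0.001, 0], [0, 0, 0, 0, 0, -0.001, 0], [0, 0, 0, 0, 0, -0.0008, 0], [0, 0, 0, 0, 0, 0, 0]]}}

```text
clock: 12.1
eef_pos: [670.1, -41.3, 174.8]
tool_rot: [-3.141, -0.0, 1.547]
force: [0.3, 0.1, 0.9]
width: 0.1
gripper_force: 0.4
```

Call:
{"fn": "move_arm", "kwargs": {"steps": [[0, 0, 0, 0, 0, -0.0006, 0], [0, 0, 0, 0, 0, 0, 0]]}}

```text
clock: 12.3
eef_pos: [670.1, -41.4, 174.2]
tool_rot: [-3.141, -0.0, 1.547]
force: [-0.1, 0.4, 0.3]
width: 0.0
gripper_force: 0.4
```

Call:
{"fn": "move_arm", "kwargs": {"steps": [[0, 0, 0, 0, 0, -0.00065, 0], [0, 0, 0, 0, 0, 0, 0]]}}

```text
clock: 12.5
eef_pos: [670.1, -41.4, 173.6]
tool_rot: [-3.141, -0.0, 1.547]
force: [1.1, 0.2, 0.7]
width: 0.4
gripper_force: 0.4
```

Call:
{"fn": "move_arm", "kwargs": {"steps": [[0, 0, 0, 0, 0, -0.00065, 0], [0, 0, 0, 0, 0, 0, 0]]}}

```text
clock: 12.7
eef_pos: [670.1, -41.4, 172.9]
tool_rot: [-3.141, -0.0, 1.547]
force: [1.0, -0.1, 1.5]
width: 0.2
gripper_force: 0.4
```

Call:
{"fn": "move_arm", "kwargs": {"steps": [[0, 0, 0, 0, 0, -0.00065, 0], [0, 0, 0, 0, 0, 0, 0]]}}

```text
clock: 12.9
eef_pos: [670.2, -41.4, 172.3]
tool_rot: [-3.142, -0.0, 1.547]
force: [0.9, -0.2, 0.9]
width: -0.2
gripper_force: 0.4
```

Call:
{"fn": "move_arm", "kwargs": {"steps": [[0, 0, 0, 0, 0, -0.00065, 0], [0, 0, 0, 0, 0, 0, 0]]}}

```text
clock: 13.1
eef_pos: [670.1, -41.5, 171.6]
tool_rot: [-3.141, -0.0, 1.547]
force: [-0.4, 0.1, 0.2]
width: -0.1
gripper_force: 0.4
```

Call:
{"fn": "move_arm", "kwargs": {"steps": [[0, 0, 0, 0, 0, -0.00065, 0], [0, 0, 0, 0, 0, 0, 0]]}}

```text
clock: 13.3
eef_pos: [670.1, -41.5, 171.0]
tool_rot: [-3.141, 0.0, 1.547]
force: [-0.3, 1.0, 0.3]
width: 0.0
gripper_force: 0.4
```

Call:
{"fn": "move_arm", "kwargs": {"steps": [[0, 0, 0, 0, 0, -0.00065, 0], [0, 0, 0, 0, 0, 0, 0]]}}

```text
clock: 13.5
eef_pos: [670.2, -41.5, 170.3]
tool_rot: [-3.142, -0.0, 1.547]
force: [-0.2, 0.1, 0.5]
width: 0.0
gripper_force: 0.4
```

Call:
{"fn": "move_arm", "kwargs": {"steps": [[0, 0, 0, 0, 0, -0.00065, 0], [0, 0, 0, 0, 0, 0, 0]]}}

```text
clock: 13.7
eef_pos: [670.1, -41.5, 169.7]
tool_rot: [-3.141, 0.0, 1.547]
force: [0.6, 0.5, 1.0]
width: -0.4
gripper_force: 0.4
```

Call:
{"fn": "move_arm", "kwargs": {"steps": [[0, 0, 0, 0, 0, -0.00065, 0], [0, 0, 0, 0, 0, 0, 0]]}}

```text
clock: 13.9
eef_pos: [670.2, -41.5, 169.0]
tool_rot: [-3.142, 0.0, 1.547]
force: [-0.2, 0.3, 1.4]
width: -0.4
gripper_force: 0.4
```

Call:
{"fn": "move_arm", "kwargs": {"steps": [[0, 0, 0, 0, 0, -0.00065, 0], [0, 0, 0, 0, 0, 0, 0]]}}

```text
clock: 14.1
eef_pos: [670.2, -41.5, 168.4]
tool_rot: [-3.142, 0.0, 1.547]
force: [-0.1, 0.9, 1.6]
width: -0.4
gripper_force: 0.4
```

Call:
{"fn": "move_arm", "kwargs": {"steps": [[0, 0, 0, 0, 0, -0.00065, 0], [0, 0, 0, 0, 0, 0, 0]]}}

```text
clock: 14.3
eef_pos: [670.1, -41.5, 167.7]
tool_rot: [-3.142, 0.0, 1.547]
force: [0.3, -0.5, 0.3]
width: 0.0
gripper_force: 0.4
```

Call:
{"fn": "move_arm", "kwargs": {"steps": [[0, 0, 0, 0, 0, -0.00065, 0], [0, 0, 0, 0, 0, 0, 0]]}}

```text
clock: 14.5
eef_pos: [670.1, -41.6, 167.1]
tool_rot: [-3.142, 0.0, 1.547]
force: [-0.3, -1.1, 1.1]
width: -0.4
gripper_force: 0.4
```

Call:
{"fn": "move_arm", "kwargs": {"steps": [[0, 0, 0, 0, 0, -0.00065, 0], [0, 0, 0, 0, 0, 0, 0]]}}

```text
clock: 14.7
eef_pos: [670.2, -41.6, 166.4]
tool_rot: [-3.142, 0.0, 1.547]
force: [0.6, -1.3, 0.5]
width: 0.1
gripper_force: 0.4
```

Call:
{"fn": "move_arm", "kwargs": {"steps": [[0, 0, 0, 0, 0, -0.00065, 0], [0, 0, 0, 0, 0, 0, 0]]}}

```text
clock: 14.9
eef_pos: [670.2, -41.6, 165.8]
tool_rot: [-3.142, 0.0, 1.547]
force: [-0.3, -0.7, 0.2]
width: 0.4
gripper_force: 0.4
```

Call:
{"fn": "move_arm", "kwargs": {"steps": [[0, 0, 0, 0, 0, -0.00065, 0], [0, 0, 0, 0, 0, 0, 0]]}}

```text
clock: 15.1
eef_pos: [670.2, -41.6, 165.1]
tool_rot: [3.142, 0.0, 1.547]
force: [-0.5, -0.4, 1.4]
width: 0.0
gripper_force: 0.4
```

Call:
{"fn": "move_arm", "kwargs": {"steps": [[0, 0, 0, 0, 0, -0.00065, 0], [0, 0, 0, 0, 0, 0, 0]]}}

```text
clock: 15.3
eef_pos: [670.2, -41.5, 164.5]
tool_rot: [3.141, 0.0, 1.547]
force: [0.0, -0.7, 1.2]
width: 0.1
gripper_force: 0.4
```

Call:
{"fn": "move_arm", "kwargs": {"steps": [[0, 0, 0, 0, 0, -0.00065, 0], [0, 0, 0, 0, 0, 0, 0]]}}

```text
clock: 15.5
eef_pos: [670.3, -41.4, 163.9]
tool_rot: [3.141, -0.0, 1.547]
force: [0.6, -0.4, 1.0]
width: -0.2
gripper_force: 0.4
```

Call:
{"fn": "move_arm", "kwargs": {"steps": [[0, 0, 0, 0, 0, -0.00065, 0], [0, 0, 0, 0, 0, 0, 0]]}}

```text
clock: 15.7
eef_pos: [670.2, -41.4, 163.2]
tool_rot: [3.142, -0.0, 1.547]
force: [-0.4, -0.4, -0.3]
width: -0.0
gripper_force: 0.4
```

Call:
{"fn": "move_arm", "kwargs": {"steps": [[0, 0, 0, 0, 0, -0.00065, 0], [0, 0, 0, 0, 0, 0, 0]]}}

```text
clock: 15.9
eef_pos: [670.2, -41.4, 162.6]
tool_rot: [3.141, -0.0, 1.547]
force: [0.8, -0.7, 1.3]
width: 0.1
gripper_force: 0.4
```

Call:
{"fn": "move_arm", "kwargs": {"steps": [[0, 0, 0, 0, 0, -0.00065, 0], [0, 0, 0, 0, 0, 0, 0]]}}

```text
clock: 16.1
eef_pos: [670.2, -41.4, 162.0]
tool_rot: [3.141, 0.0, 1.547]
force: [-0.1, -0.6, 1.5]
width: 0.2
gripper_force: 1.0
```

```bash
cat > f.py <<'E'
from h import *
f=[]
for i in range(6): 
    eyes.get_image("top"); s=telemetry.read_state(); f.append(np.r_[s["force"],s["torque"],s["eef_pos"],s["gripper_force"]])
print(np.mean(f,0).round(2))
E
python3 f.py
```

```text
[-5.0000e-02 -4.6000e-01  1.9500e+00 -1.9000e-01 -2.0000e-02 -1.0000e-02
  6.7024e+02 -4.1450e+01  1.6207e+02  9.9000e-01]
```

Call:
{"fn": "move_arm", "kwargs": {"steps": [[0, 0, 0, 0, 0, -0.0002, 0], [0, 0, 0, 0, 0, 0, 0]]}}

```text
clock: 16.6
eef_pos: [670.3, -41.5, 161.9]
tool_rot: [3.141, 0.0, 1.547]
force: [-0.6, -1.5, 2.9]
width: 0.3
gripper_force: 1.4
```

```bash
python3 f.py
```

```text
[ 6.0000e-02 -7.7000e-01  3.0900e+00 -2.3000e-01  4.0000e-02  1.0000e-02
  6.7025e+02 -4.1450e+01  1.6187e+02  1.5000e+00]
```

The leaf is felt: Fz rose from about 0.8 to 3.1 N. Holding that height, I'm drawing the tips towards the rail.

Call:
{"fn": "move_arm", "kwargs": {"steps": [[0, 0, 0, -0.0015, 0, 0, 0], [0, 0, 0, -0.0015, 0, 0, 0], [0, 0, 0, -0.0015, 0, 0, 0], [0, 0, 0, -0.001, 0, 0, 0], [0, 0, 0, 0, 0, 0, 0]]}}

```text
clock: 17.4
eef_pos: [664.7, -41.1, 161.9]
tool_rot: [3.141, -0.0, 1.547]
force: [1.4, 0.2, 2.9]
width: -0.1
gripper_force: 1.6
```

Call:
{"fn": "move_arm", "kwargs": {"steps": [[0, 0, -0.5, -0.0015, -0.0003, 0, 0], [0, 0, -0.5, -0.0015, -0.0003, 0, 0], [0, 0, -0.5, -0.001, -0.0003, 0, 0], [0, 0, 0, 0, 0, 0, 0]]}}

```text
clock: 17.8
eef_pos: [660.4, -41.8, 161.8]
tool_rot: [-3.141, -0.001, 1.521]
force: [2.2, 2.6, 3.4]
width: 0.2
gripper_force: 2.1
```

Call:
{"fn": "move_arm", "kwargs": {"steps": [[0, 0, -0.8, -0.0015, -0.0003, 0, 0], [0, 0, -0.8, -0.0015, -0.0003, 0, 0], [0, 0, -0.8, -0.0015, -0.0003, 0, 0], [0, 0, 0, 0, 0, 0, 0]]}}

```text
clock: 18.2
eef_pos: [654.9, -43.8, 161.2]
tool_rot: [-3.139, 0.001, 1.478]
force: [-0.3, 0.7, 1.4]
width: 0.1
gripper_force: 0.5
```

Run:
```python
from h import *
s=telemetry.read_state();print(s["eef_pos"],s["force"])
im,P=cloud("wrist"); cv2.imwrite("pics/w5.png",im)
m=(P[...,2]>183)&(P[...,2]<200)&(P[...,0]>620)&(P[...,0]<665)
for y in range(-60,70,20):
    r=P[m&(abs(P[...,1]-y)<5)]
    if len(r)>5: print(y,np.percentile(r[:,0],[3,50,97]).round(1),np.median(r[:,2]))
```

```text
[654.8940733  -43.81236386 161.20426692] [-0.33502428  0.72971498  1.39062212]
-40 [628.5 642.  663.9] 192.40560161457344
-20 [629.6 636.7 643.2] 192.43332750306774
0 [632.  639.2 645.6] 192.42325086461756
20 [634.5 641.5 647.9] 192.4153954174365
40 [636.7 643.8 650.2] 192.40669079820407
60 [639.3 646.3 652.5] 192.4280591843469
```

The rail now slopes 0.12 against 0.025 before, so the gate stands at about 0.095 rad, and the leaf load is gone. I'll draw it on past the catch and then let the bar drop.

Call:
{"fn": "move_arm", "kwargs": {"steps": [[0, 0, -1, -0.002, -0.0005, 0, 0], [0, 0, -1, -0.002, -0.0005, 0, 0], [0, 0, -1, -0.002, -0.0005, 0, 0], [0, 0, -1, -0.002, -0.0005, 0, 0], [0, 0, 0, 0, 0, 0, 0]]}}

```text
clock: 18.75
eef_pos: [647.6, -45.4, 161.8]
tool_rot: [-3.141, 0.0, 1.408]
force: [0.6, 0.5, 1.2]
width: 0.2
gripper_force: 0.6
```

Call:
{"fn": "move_arm", "kwargs": {"steps": [[0, 0, 0, 0, 0, 0.003, 0], [0, 0, 0, 0, 0, 0.004, 0], [0, 0, 0, 0, 0, 0.004, 0], [0, 0, 0, 0, 0, 0.004, 0], [0, 0, 0, 0, 0, 0.003, 0]]}}

```text
clock: 19.25
eef_pos: [648.2, -45.6, 180.3]
tool_rot: [3.141, 0.0, 1.409]
force: [-0.3, -0.4, 0.6]
width: -0.1
gripper_force: 0.0
```

Run:
```python
from h import *
eyes.get_image("top")
s=telemetry.read_state();print(s["eef_pos"],s["tool_rot"],s["force"])
im,P=cloud("wrist")
m=(P[...,2]>183)&(P[...,2]<200)&(P[...,0]>610)&(P[...,0]<665)
for y in range(-20,70,20):
    r=P[m&(abs(P[...,1]-y)<5)]
    if len(r)>5: print(y,np.percentile(r[:,0],[3,50,97]).round(1))
```

```text
[648.58652714 -45.52501329 180.71863982] [3.14035171e+00 9.93092866e-05 1.40888725e+00] [-0.7212741   0.27252707  0.82493963]
-20 [624.  631.1 637.5]
0 [627.5 634.7 641.2]
20 [631.2 638.4 645.1]
40 [634.8 642.  648.7]
60 [638.7 645.6 652.2]
```

Run:
```python
import numpy as np
H=np.array([646.9,67.]);p=lambda g:H+np.array([np.cos(g)*21.9-np.sin(g)*110.4,-np.sin(g)*21.9-np.cos(g)*110.4])
g=0.181+np.radians(np.arange(0,82,3)); q=np.array([p(a) for a in g])
print(q[0],q[-1],g[-1]-.025)
r=np.diff(np.round(q/1000,4),axis=0)
for k in range(0,27,5): print([[0,0,-3,round(a,4),round(b,4),0,0] for a,b in r[k:k+5]])
```

```text
[648.568774   -45.53881638] [536.00777696  47.74682184] 1.569716694115407
[[0, 0, -3, np.float64(-0.0059), np.float64(0.0), 0, 0], [0, 0, -3, np.float64(-0.0059), np.float64(0.0004), 0, 0], [0, 0, -3, np.float64(-0.0059), np.float64(0.0007), 0, 0], [0, 0, -3, np.float64(-0.0058), np.float64(0.001), 0, 0], [0, 0, -3, np.float64(-0.0057), np.float64(0.0013), 0, 0]]
[[0, 0, -3, np.float64(-0.0057), np.float64(0.0016), 0, 0], [0, 0, -3, np.float64(-0.0056), np.float64(0.0018), 0, 0], [0, 0, -3, np.float64(-0.0054), np.float64(0.0022), 0, 0], [0, 0, -3, np.float64(-0.0054), np.float64(0.0025), 0, 0], [0, 0, -3, np.float64(-0.0052), np.float64(0.0027), 0, 0]]
[[0, 0, -3, np.float64(-0.0051), np.float64(0.003), 0, 0], [0, 0, -3, np.float64(-0.0049), np.float64(0.0033), 0, 0], [0, 0, -3, np.float64(-0.0047), np.float64(0.0035), 0, 0], [0, 0, -3, np.float64(-0.0046), np.float64(0.0038), 0, 0], [0, 0, -3, np.float64(-0.0043), np.float64(0.0039), 0, 0]]
[[0, 0, -3, np.float64(-0.0041), np.float64(0.0043), 0, 0], [0, 0, -3, np.float64(-0.0039), np.float64(0.0044), 0, 0], [0, 0, -3, np.float64(-0.0037), np.float64(0.0046), 0, 0], [0, 0, -3, np.float64(-0.0034), np.float64(0.0048), 0, 0], [0, 0, -3, np.float64(-0.0031), np.float64(0.005), 0, 0]]
[[0, 0, -3, np.float64(-0.0029), np.float64(0.0051), 0, 0], [0, 0, -3, np.float64(-0.0026), np.float64(0.0053), 0, 0], [0, 0, -3, np.float64(-0.0024), np.float64(0.0054), 0, 0], [0, 0, -3, np.float64(-0.002), np.float64(0.0055), 0, 0], [0, 0, -3, np.float64(-0.0018), np.float64(0.0057), 0, 0]]
[[0, 0, -3, np.float64(-0.0014), np.float64(0.0057), 0, 0], [0, 0, -3, np.float64(-0.0012), np.float64(0.0057), 0, 0]]
```

Call:
{"fn": "move_arm", "kwargs": {"steps": [[0, 0, -3, -0.0059, 0, 0.001, 0], [0, 0, -3, -0.0059, 0.0004, 0, 0], [0, 0, -3, -0.0059, 0.0007, 0, 0], [0, 0, -3, -0.0058, 0.001, 0, 0], [0, 0, -3, -0.0057, 0.0013, 0, 0]]}}

```text
clock: 19.85
eef_pos: [619.8, -42.1, 180.9]
tool_rot: [3.139, -0.001, 1.145]
force: [1.7, -0.8, -0.3]
width: 0.1
gripper_force: 0.9
```

Call:
{"fn": "move_arm", "kwargs": {"steps": [[0, 0, -3, -0.0057, 0.0016, 0, 0], [0, 0, -3, -0.0056, 0.0018, 0, 0], [0, 0, -3, -0.0054, 0.0022, 0, 0], [0, 0, -3, -0.0054, 0.0025, 0, 0], [0, 0, -3, -0.0052, 0.0027, 0, 0]]}}

```text
clock: 20.35
eef_pos: [592.5, -31.4, 180.9]
tool_rot: [3.14, -0.001, 0.883]
force: [2.4, -0.7, -0.7]
width: 0.1
gripper_force: 0.9
```

Run:
```python
from h import *
eyes.get_image("top"); im,P=cloud("top")
s=telemetry.read_state();print(s["eef_pos"],s["tool_rot"],s["force"])
cv2.imwrite("pics/t5.png",cv2.resize(im[90:250,220:440],None,fx=3.5,fy=3.5))
```

```text
[591.26769494 -30.61574676 180.76340908] [-3.14128313e+00  1.95823915e-04  8.85972359e-01] [-0.59181444  0.37100095  0.82522386]
```

View pics/t5.png

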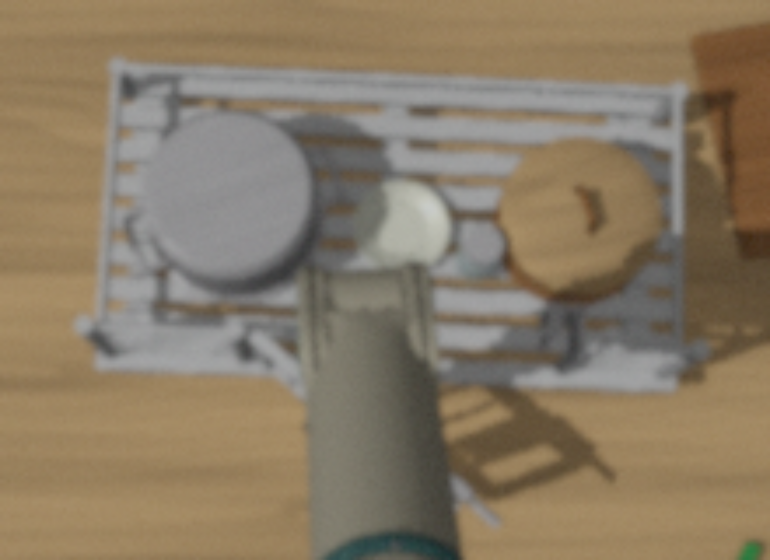

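The top crop shows the gate swung out from (255, 340) to (495, 520), with the pots undisturbed. I'm continuing the swing.

Call:
{"fn": "move_arm", "kwargs": {"steps": [[0, 0, -3, -0.0051, 0.003, 0, 0], [0, 0, -3, -0.0049, 0.0033, 0, 0], [0, 0, -3, -0.0047, 0.0035, 0, 0], [0, 0, -3, -0.0046, 0.0038, 0, 0], [0, 0, -3, -0.0043, 0.0039, 0, 0]]}}

```text
clock: 20.95
eef_pos: [568.8, -14.2, 180.8]
tool_rot: [3.14, -0.001, 0.623]
force: [1.4, -1.6, -0.4]
width: 0.0
gripper_force: 0.8
```

Call:
{"fn": "move_arm", "kwargs": {"steps": [[0, 0, -3, -0.0041, 0.0043, 0, 0], [0, 0, -3, -0.0039, 0.0044, 0, 0], [0, 0, -3, -0.0037, 0.0046, 0, 0], [0, 0, -3, -0.0034, 0.0048, 0, 0], [0, 0, -3, -0.0031, 0.005, 0, 0]]}}

```text
clock: 21.45
eef_pos: [550.5, 8.9, 180.8]
tool_rot: [3.14, -0.001, 0.361]
force: [0.7, -1.6, 0.0]
width: -0.2
gripper_force: 0.9
```

Call:
{"fn": "move_arm", "kwargs": {"steps": [[0, 0, -3, -0.0029, 0.0051, 0, 0], [0, 0, -3, -0.0026, 0.0053, 0, 0], [0, 0, -2, -0.0016, 0.0036, 0, 0], [0, 0, -1, -0.0008, 0.0018, 0, 0], [0, 0, 0, 0, 0, 0, 0]]}}

```text
clock: 21.95
eef_pos: [542.0, 25.7, 180.7]
tool_rot: [-3.141, 0.0, 0.206]
force: [0.8, -0.6, -0.6]
width: -0.1
gripper_force: 0.0
```

```bash
cat > g.py <<'E'
from h import *
eyes.get_image("top")
s=telemetry.read_state();print(s["clock"],s["eef_pos"],s["tool_rot"],s["force"])
im,P=cloud("wrist")
m=(P[...,2]>186)&(P[...,2]<197)&(P[...,0]>380)&(P[...,0]<632)&(P[...,1]>0)&(P[...,1]<110)
q=P[m][:,:2].astype(np.float32); print(len(q))
v=cv2.fitLine(q,cv2.DIST_L1,0,.01,.01).ravel(); v=v*np.sign(v[0]) if 0 else v
print(v, "angle phi:", np.pi/2-np.arctan(v[1]/v[0])-0.025 if abs(v[0])>1e-3 else 0)
cv2.imwrite("pics/w6.png",im)
E
python3 g.py
```

```text
22.0 [541.92063894  25.54313041 180.67992384] [-3.14139025e+00  3.36683339e-04  2.06306619e-01] [-0.41921144 -0.71519275 -0.26990966]
7394
[9.8023134e-01 1.9785480e-01 5.6209338e+02 4.9738060e+01] angle phi: 1.3466274
```

Call:
{"fn": "move_arm", "kwargs": {"steps": [[0, 0, -3, -0.0022, 0.0055, 0, 0], [0, 0, -3, -0.0017, 0.0055, 0, 0], [0, 0, -3, -0.0013, 0.0055, 0, 0], [0, 0, -2, -0.0007, 0.0035, 0, 0], [0, 0, -1, -0.0002, 0.0015, 0, 0]]}}

```text
clock: 22.55
eef_pos: [535.7, 46.8, 180.7]
tool_rot: [3.141, 0.001, -0.005]
force: [-0.7, -0.9, 0.5]
width: -0.1
gripper_force: 0.7
```

Call:
{"fn": "move_arm", "kwargs": {"steps": [[0, 0, 0, 0, 0, 0, 0], [0, 0, 0, 0, 0, 0, 0]]}}

```text
clock: 22.75
eef_pos: [535.9, 46.9, 180.7]
tool_rot: [-3.141, 0.0, -0.004]
force: [-1.1, 0.1, 0.1]
width: -0.0
gripper_force: 0.0
```

```bash
python3 g.py
```

```text
22.8 [535.94789058  46.83551273 180.74174476] [-3.14140493e+00 -4.80695699e-05 -4.08829537e-03] [ 0.58436236  0.12790268 -0.10281315]
7381
[9.9999624e-01 2.7375377e-03 5.5837970e+02 6.6443275e+01] angle phi: 1.5430589
```

View pics/w6.png

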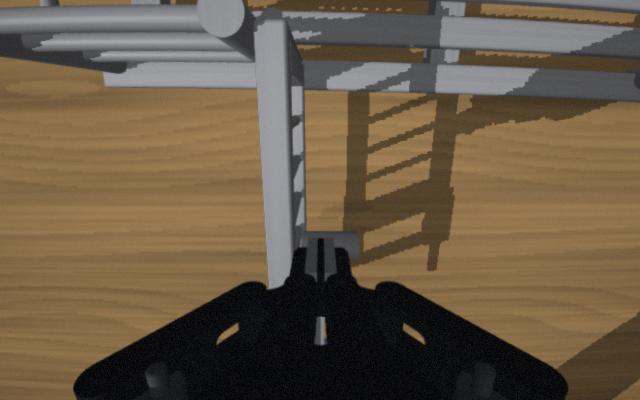

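The wrist picture shows the gate's rail (258–290, 20–290) nearly square to the shelf, with the roll behind the tips at (340, 243). The angle is 1.54 rad, so I'll nudge it about 3 mm, back away and rise.

Call:
{"fn": "move_arm", "kwargs": {"steps": [[0, 0, -1, 0, 0.0015, 0, 0], [0, 0, -0.7, 0, 0.0014, 0, 0], [0, 0, 0, 0, 0, 0, 0], [0, 0, 0, 0, -0.002, 0.001, 0], [0, 0, 0, 0, -0.004, 0.002, 0]]}}

```text
clock: 23.35
eef_pos: [536.0, 44.2, 183.8]
tool_rot: [-3.141, -0.0, -0.033]
force: [0.2, 1.1, -0.4]
width: 0.2
gripper_force: 0.0
```

Call:
{"fn": "move_arm", "kwargs": {"steps": [[0, 0, 0, 0, 0, 0.01, 0], [0, 0, 0, 0, 0, 0.02, 0], [0, 0, 0, 0, -0.02, 0.03, 0], [0, 0, 0, 0, -0.03, 0.03, 0], [0, 0, 0, 0, 0, 0, 0]]}}

```text
clock: 23.85
eef_pos: [538.6, -11.5, 278.8]
tool_rot: [3.139, -0.01, -0.041]
force: [0.2, 0.0, 0.5]
width: 0.0
gripper_force: 0.0
```

```bash
python3 g.py
python3 - <<'E'
from h import *
R,p,k=RT("wrist"); im,P=cloud("wrist")
for c in ("wrist","top"):
  if c=="top": eyes.get_image(c)
  print(c,[(n,pin(c,n)[:1]) for n in ["thumb_lever","latch_nose","gate_hinge","pot_front","basket_front","spice_jar","saucer"]])
E
```

```text
23.9 [537.38973873  -8.70327613 276.63021162] [ 3.14119816 -0.0058726  -0.03854131] [ 0.97189766 -0.4450791  -1.17626346]
3791
[ 9.9915636e-01 -4.1068587e-02  5.4595081e+02  6.9005302e+01] angle phi: 1.5868765
wrist [('thumb_lever', [(0.95, [536.1, 45.3, 173.4])]), ('latch_nose', []), ('gate_hinge', [(0.78, [646.3, 67.3, 184.7])]), ('pot_front', [(0.8, [706.2, 62.9, 52.8])]), ('basket_front', [(0.77, [706.7, -272.3, 51.1])]), ('spice_jar', [(0.54, [642.4, 69.6, 56.0])]), ('saucer', [(0.4, [423.6, -433.7, -0.2])])]
top [('thumb_lever', []), ('latch_nose', []), ('gate_hinge', [(0.6, [568.0, -522.4, -3.9])]), ('pot_front', [(0.74, [707.8, 62.2, 52.5])]), ('basket_front', [(0.56, [710.9, -269.9, 56.2])]), ('spice_jar', [(0.64, [744.8, -150.3, 55.4])]), ('saucer', [(0.76, [780.3, -73.4, 58.0])])]
```

View pics/w6.png

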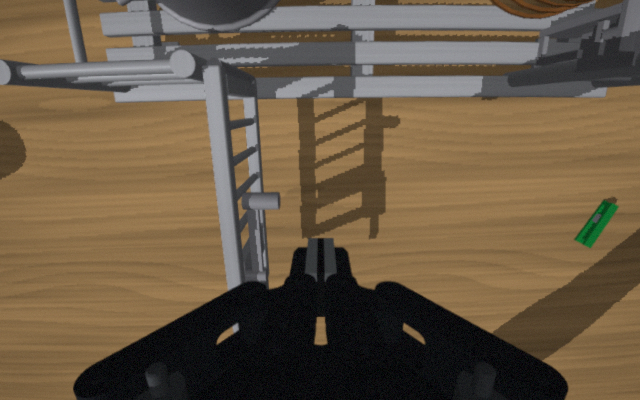

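The picture shows the gate standing square to the shelf, with its rail at (208–245, 70–330) and the roll level at (262, 201). The arm is clear and the crockery is where it was.

```bash
python3 -c "
from cell import ctrl; print(ctrl.finish_job())"
```

```text
the job is handed in; nothing more can be done
None
```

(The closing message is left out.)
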